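Lid the turned pots

TASK

Three pots have come off the lathe and their knobbed lids are scattered over the bench: set each lid down, without dropping it, on the pot it was turned for (small on small, medium on medium, large on large), with the plug under the lid in the pot's mouth and the lid lying flat on the rim. At the end the three lidded pots stand upright on the bench. Leave the coaster, the candlestick and the wax tin where they are.

Things in the scene. Friction and masses are not known exactly. Their poses are not given: they have to be found in the camera images.
- lid_small_knob (a point): Small lid, loose, 20-90 g: pale wooden disc 56 mm across, 7 thick, with an upright round knob on top, 18 across, 28 tall; centred plug underneath 26 across, 5 deep, fits the small pot's mouth (on the bench the lid stands on it, 40 mm tall). Point: middle of the knob, on the axis, 14 mm above the disc's top, 21 above the disc's underside, 26 above the plug's underside. z up the axis.
- lid_medium_knob (a point): Medium lid, loose, 20-90 g: pale wooden disc 72 mm across, 7 thick, with an upright round knob on top, 18 across, 28 tall; centred plug underneath 42 across, 5 deep, fits the medium pot's mouth (on the bench the lid stands on it, 40 mm tall). Point: middle of the knob, on the axis, 14 mm above the disc's top, 21 above the disc's underside, 26 above the plug's underside. z up the axis.
- lid_large_knob (a point): Large lid, loose, 20-90 g: pale wooden disc 88 mm across, 7 thick, with an upright round knob on top, 18 across, 28 tall; centred plug underneath 58 across, 5 deep, fits the large pot's mouth (on the bench the lid stands on it, 40 mm tall). Point: middle of the knob, on the axis, 14 mm above the disc's top, 21 above the disc's underside, 26 above the plug's underside. z up the axis.
- pot_small_mouth (a point): Small pot, loose, 75-300 g: open round pot of mid-brown wood, 52 mm across, 64 tall, wall 5, mouth 42 across. Point: centre of the mouth at rim height, 64 mm above the pot's underside. z up the axis. With its lid on (plug in the mouth with 8 mm play all round, disc on the rim) the lid's point is 21 mm above this one.
- pot_medium_mouth (a point): Medium pot, loose, 75-300 g: open round pot of mid-brown wood, 68 mm across, 56 tall, wall 5, mouth 58 across. Point: centre of the mouth at rim height, 56 mm above the pot's underside. z up the axis. With its lid on (plug in the mouth with 8 mm play all round, disc on the rim) the lid's point is 21 mm above this one.
- pot_large_mouth (a point): Large pot, loose, 75-300 g: open round pot of mid-brown wood, 84 mm across, 48 tall, wall 5, mouth 74 across. Point: centre of the mouth at rim height, 48 mm above the pot's underside. z up the axis. With its lid on (plug in the mouth with 8 mm play all round, disc on the rim) the lid's point is 21 mm above this one.
- coaster_center (a point): Bystander: plain pale wooden coaster, a flat disc 72 mm across and 10 mm thick, no knob. The point is its centre, half-way up.
- candlestick_center (a point): Bystander: dark turned-wood candlestick, solid, 80 mm tall, foot 68 mm across, slim stem, head 40 mm across. The point is its centre, half-way up.
- tin_center (a point): Bystander: round steel wax tin with its cover on, 71 mm across, 36 mm tall. The point is its centre, half-way up.

How it is judged:
At the end, for the whole second after the job is handed in: Each lid lies on the pot of its own size: centred to within 11 mm, its knob point 18 to 24 mm above the pot's mouth point, lid and pot upright to within 0.1 rad, the pot standing on the bench (mouth no more than 6 mm above its own height), and all lids and pots at rest (under 20 mm/s) (horizontal distance between lid_small_knob and pot_small_mouth below 0.011 m and z of lid_small_knob in the frame of pot_small_mouth between 0.018 and 0.024 m and angle between each of lid_small_knob, pot_small_mouth, lid_medium_knob, pot_medium_mouth, lid_large_knob, pot_large_mouth's own z axis and vertical below 0.1 rad and height (world z) of pot_small_mouth below 0.07 m and linear speed of each of lid_small, pot_small, lid_medium, pot_medium, lid_large, pot_large below 0.02 m/s and horizontal distance between lid_medium_knob and pot_medium_mouth below 0.011 m and z of lid_medium_knob in the frame of pot_medium_mouth between 0.018 and 0.024 m and height (world z) of pot_medium_mouth below 0.062 m and horizontal distance between lid_large_knob and pot_large_mouth below 0.011 m and z of lid_large_knob in the frame of pot_large_mouth between 0.018 and 0.024 m and height (world z) of pot_large_mouth below 0.054 m); the robot touches nothing.
It fails at once if the small lid is dropped (falls free for more than about 25 mm) instead of set down (linear speed of lid_small above 0.7 m/s and contact force between the fingers and lid_small below 0.05 N).
It fails at once if the medium lid is dropped (falls free for more than about 25 mm) instead of set down (linear speed of lid_medium above 0.7 m/s and contact force between the fingers and lid_medium below 0.05 N).
It fails at once if the large lid is dropped (falls free for more than about 25 mm) instead of set down (linear speed of lid_large above 0.7 m/s and contact force between the fingers and lid_large below 0.05 N).
It fails at once if the coaster, the candlestick or the wax tin is shifted by more than 30 mm or tipped over (distance of any of coaster_center, candlestick_center, tin_center from where it was at the start of the episode above 0.03 m or angle between any of coaster_center, candlestick_center, tin_center's own z axis and vertical above 0.5 rad).
It also fails if it takes over 90 s, if anything falls off the work surface, if the arm or the gripper's body presses on something with over 40 N, if the wrist force passes 120 N, or if a joint passes its speed limit or range.

ROBOT

A 6-joint arm with a two-finger parallel gripper is mounted at the origin on the work surface. World frame = base frame: x ahead of the robot, y to its left, z up, the work surface at z = 0. Lengths are in m, angles in rad, forces in N, time in s.
With the tool pointing down it reaches from about 0.375 to 0.9 m from the base axis. Payload 3.1 kg.
Tool frame: the origin (TCP) lies at the very end of the fingers, on their centre line; the grasp point (between the pads) lies 19 mm behind it (manip.grasp_offset is the distance from the TCP to the grasp point, in m); x points along the fingers, z is the direction in which the jaws open and shut, and the axes are right-handed (so a half turn about x gives the same grasp; the last joint's range is limited). The gripper opens to 85 mm and grips with 20 to 120 N. Pads are 22 mm wide; open, the fingers measure 114 mm over their backs; the gripper's body (76 mm by 85 mm) begins 54 mm behind the grasp point. The pads swing forward as they close: fully open they stand 13 mm farther back than shut.
Start: joints at [-1.413, 0.527, 1.433, -0, 1.181, -0.178], TCP at [0.207, -0.59, 0.231] pointing down, gripper open.
Joint ranges: [-3.08, 3.08], [-0.75, 2.2], [0.22, 2.44], [-1.43, 4.57], [0, 2.65], [-2.85, 2.85]. Speed limits (rad/s): [2.79, 2.79, 3.14, 3.14, 3.14, 3.14].

INTERFACE

Orientations are given as a unit quaternion [x, y, z, w].
In Python, from station import manip gives the robot as it stands.
- The arm moves only by the tool send_rows, never from a script. Its argument "steps" is a list that holds one entry, the list of rows, each a list of 5 numbers: the closure, from 0 (fully open) to 1 (shut), then the shift along the world's x, y, z in m, then the turn about the world's z in rad. A call has 1 to 8 rows; each row is the pose to reach, as a shift and turn from the pose commanded when the call began; what a row does not reach only later rows make up. A row lasts 1/8 s, in which the tool goes at most 62.5 mm and 10.7 degrees, less where a joint would pass 70% of its speed; a pose out of reach is approached as far as the arm can. A call with a gripper value outside its range is refused whole. The fingers move at their own pace and stop on an object; "grip_force" is the grip in N (left out, the last holds). Time passes only in rows, so rows that repeat a pose let the fingers close. It gives the time, the measured TCP pose, the force and the opening at its end, in the units of the state.
- manip.sense(): the state, without advancing time (a new reading comes with each control period).
- manip.snapshot(name): name is "scene" or "top" or "wrist"; returns the picture (400x640x3 uint8, red, green, blue); there is no depth.
- manip.camera_params(name): a dict with "fx", "fy", "cx", "cy" (pixels), "T" (4x4, takes a point from camera to world coordinates); the wrist camera has in their place "tool_from_camera" (4x4, takes a point from camera to tool coordinates, whose origin is the TCP and whose axes are the tool frame's). Camera axes: x right, y down, z forward; pixel columns grow to the right and rows downward; lengths in m; the calibration is good to about 2 mm. A picture is of the moment at which its call begins: read the wrist's pose just before it. camera_params takes no time and is no camera call.
- manip.sign_off(): hands the job in, once; it reports no verdict.
The state is a dict: "t": time; "q": joint angles; "qd": joint speeds; "tau": joint torques, N m; "tcp_pos": TCP position; "tool_rot": TCP orientation; "force": force on the tool from outside, world axes, zero at the start; "ft_torque": the same for the moment, N m; "finger_gap": opening from 0.0 (shut) to 1.0 (fully open).
Only numpy, scipy, OpenCV 4.12 (cv2) and the standard library are available. Lean on these libraries where they do the work, as an engineer would, in place of code of your own. Each camera call takes 0.05 s, during which the arm holds its last target.

## Working session

There is one attempt and no reset: what is moved stays moved. The work goes in short steps, Python scripts to look and compute and a tool call to move; the robot and the scene stay as the last step left them, time stands still between calls to the robot, and variables do not carry over. Pictures are saved under pics/ and viewed, and the job is handed in when it is done.

Besides the shell and the picture viewer there is one more tool, called after "Emit:" by a JSON object that holds its "name" and its "arguments", one argument or row to a line. send_rows: Moves the arm, as the interface text tells. Its arguments: {"type":"object","properties":{"steps":{"type":"array","items":{"type":"array","items":{"type":"array","items":{"type":"number"}}}},"grip_force":{"type":"number"}},"required":["steps"]}

```bash
mkdir -p pics; ls; python3 - <<'E'
from station import manip
import cv2, numpy as np
s=manip.sense();print(s['t'],s['tcp_pos'],s['tool_rot'],s['finger_gap'])
for n in("scene","top","wrist"):
    print(n,manip.camera_params(n))
for n in("scene","top"):
    cv2.imwrite(f"pics/{n}0.png",manip.snapshot(n)[:,:,::-1])
E
```

```text
pics
0.0 [ 0.20646255 -0.58915148  0.23031781] [ 0.40968099  0.57727642 -0.40856673  0.57618283] 0.9983189402841448
scene {'fx': 420.7365135236641, 'fy': 420.7365135236641, 'cx': 315.42896956030125, 'cy': 194.82711212738465, 'T': array([[-0.43143507,  0.66154697, -0.61336725,  1.1477279 ],
       [ 0.90213817,  0.31392876, -0.2959653 ,  0.29920056],
       [-0.00324133, -0.68103182, -0.73224665,  0.831234  ],
       [ 0.        ,  0.        ,  0.        ,  1.        ]])}
top {'fx': 369.945273531243, 'fy': 369.945273531243, 'cx': 320.619241942941, 'cy': 199.39750947571665, 'T': array([[-0.00829207, -0.99695406,  0.07754904,  0.46027819],
       [-0.99996423,  0.00813759, -0.00230773,  0.0141832 ],
       [ 0.00166964, -0.0775654 , -0.99698587,  0.97184366],
       [ 0.        ,  0.        ,  0.        ,  1.        ]])}
wrist {'fx': 279.5222553996049, 'fy': 279.5222553996049, 'cx': 321.8681664916355, 'cy': 203.1031915692149, 'tool_from_camera': array([[-8.71459795e-04, -3.23768032e-01,  9.46136090e-01,
        -1.42320449e-01],
       [-2.51028988e-04, -9.46136349e-01, -3.23768352e-01,
         8.46968739e-02],
       [ 9.99999589e-01, -5.19658687e-04,  7.43244627e-04,
        -7.20028993e-04],
       [ 0.00000000e+00,  0.00000000e+00,  0.00000000e+00,
         1.00000000e+00]])}
```

View pics/top0.png

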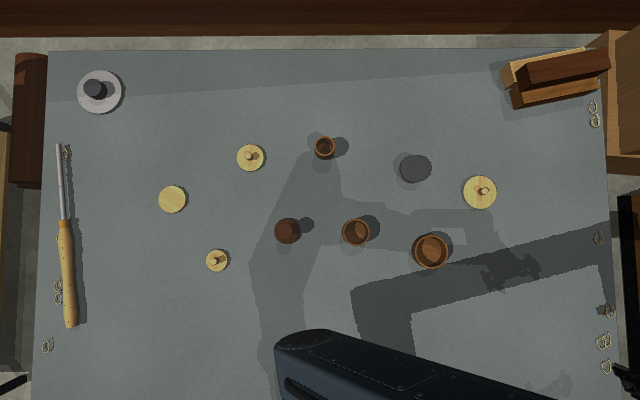

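View pics/scene0.png

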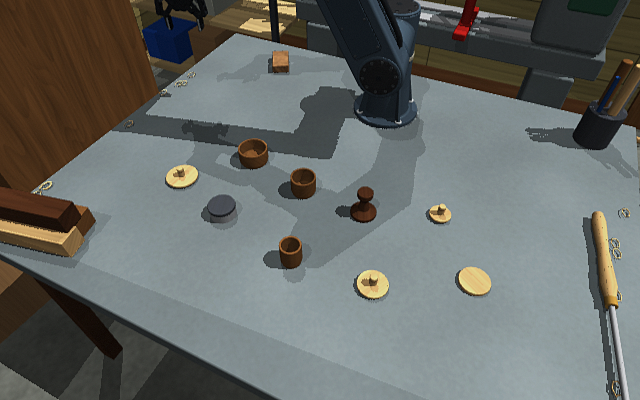

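```bash
cat > h.py <<'E'
import numpy as np, cv2
from scipy.optimize import minimize
from station import manip
CYL={ # list of (radius,z0,z1)
'lid_s':[(.013,0,.005),(.028,.005,.012),(.009,.012,.040)],
'lid_m':[(.021,0,.005),(.036,.005,.012),(.009,.012,.040)],
'lid_l':[(.029,0,.005),(.044,.005,.012),(.009,.012,.040)],
'pot_s':[(.026,0,.064)],'pot_m':[(.034,0,.056)],'pot_l':[(.042,0,.048)]}
def cam(n):
    p=manip.camera_params(n)
    if 'T' in p: T=p['T']
    else:
        from scipy.spatial.transform import Rotation as R
        s=manip.sense();M=np.eye(4);M[:3,:3]=R.from_quat(s['tool_rot']).as_matrix();M[:3,3]=s['tcp_pos'];T=M@p['tool_from_camera']
    return p['fx'],p['fy'],p['cx'],p['cy'],np.array(T)
def proj(c,P):
    fx,fy,cx,cy,T=c; q=(np.atleast_2d(P)-T[:3,3])@T[:3,:3]
    return np.c_[fx*q[:,0]/q[:,2]+cx,fy*q[:,1]/q[:,2]+cy]
def unproj(c,uv,z):
    fx,fy,cx,cy,T=c; d=T[:3,:3]@np.array([(uv[0]-cx)/fx,(uv[1]-cy)/fy,1.]); o=T[:3,3]
    return o+d*(z-o[2])/d[2]
th=np.linspace(0,2*np.pi,48,endpoint=False)
S=4
def sil(c,k,x,y,box,dz=0):
    u0,v0,u1,v1=box; m=np.zeros(((v1-v0)*S,(u1-u0)*S),np.uint8)
    for r,a,b in CYL[k]:
        P=np.array([[x+r*np.cos(t),y+r*np.sin(t),z+dz] for z in(a,b) for t in th])
        h=cv2.convexHull(((proj(c,P)+.5-[u0,v0])*S-.5).astype(np.float32))
        cv2.fillPoly(m,[np.round(h*16).astype(np.int32)],255,shift=4)
    return cv2.resize(m,(u1-u0,v1-v0),interpolation=cv2.INTER_AREA)/255.
def mask(im):
    hsv=cv2.cvtColor(im,cv2.COLOR_RGB2HSV)
    return ((hsv[:,:,1]>75)&((hsv[:,:,0]<28)|(hsv[:,:,0]>172))&(hsv[:,:,2]>25)).astype(np.uint8)
def fit(c,im,k,x,y,dz=0):
    p=proj(c,[x,y,.02+dz])[0]; R=int(60*c[0]/400) if False else 34
    R=int(max(22,c[0]*.07/np.linalg.norm(c[4][:3,3]-[x,y,.02])))
    box=[max(0,int(p[0]-R)),max(0,int(p[1]-R)),min(640,int(p[0]+R)),min(400,int(p[1]+R))]
    m=mask(im)
    n,l,st,ce=cv2.connectedComponentsWithStats(m[box[1]:box[3],box[0]:box[2]])
    d=[np.hypot(*(ce[i]+box[:2]-p))-.03*st[i,4] for i in range(1,n)]; i=1+int(np.argmin(d))
    mm=(l==i).astype(np.uint8)
    cs,_=cv2.findContours(mm,cv2.RETR_EXTERNAL,cv2.CHAIN_APPROX_NONE); cv2.drawContours(mm,cs,-1,1,-1)
    f=lambda v:np.abs(sil(c,k,v[0],v[1],box,dz)-mm).sum()/mm.sum()
    r=minimize(f,[x,y],method='Nelder-Mead',options=dict(initial_simplex=[[x,y],[x+.012,y],[x,y+.012]],xatol=1e-4,fatol=1e-4))
    return r.x,r.fun
E
python3 - <<'E'
from h import *
g={'lid_s':(217,260,.015),'lid_m':(250,157,.015),'lid_l':(480,192,.015),'pot_s':(325,147,.06),'pot_m':(356,231,.05),'pot_l':(431,250,.04)}
ct,cs=cam('top'),cam('scene')
it=cv2.imread('pics/top0.png')[:,:,::-1].copy(); is_=cv2.imread('pics/scene0.png')[:,:,::-1].copy()
for k,(u,v,z) in g.items():
    x,y,_=unproj(ct,(u,v),z)
    print(k,np.round([x,y],3),*fit(ct,it,k,x,y),*fit(cs,is_,k,x,y))
for k,(u,v,z) in {'candle':(287,231,.08),'tin':(415,168,.036),'coaster':(172,199,.01)}.items():print(k,unproj(ct,(u,v),z).round(3))
E
```

```text
lid_s [0.381 0.279] [0.38089227 0.28188535] 0.08169403262660078 [0.38190522 0.28246885] 0.09495098039215685
lid_m [0.647 0.196] [0.64785646 0.19714084] 0.13519900497512438 [0.64862197 0.19738977] 0.09765366820885658
lid_l [ 0.551 -0.403] [ 0.55181098 -0.40364401] 0.0630395502911062 [ 0.55270717 -0.40195943] 0.05322128851540617
pot_s [0.662 0.   ] [0.66677594 0.00144812] 0.16130858760616545 [0.66417805 0.00143555] 0.1136327086039463
pot_m [ 0.453 -0.075] [ 0.45048641 -0.07527496] 0.06193328750531933 [ 0.44977894 -0.07502009] 0.09997672659568277
pot_l [ 0.404 -0.263] [ 0.40056747 -0.2624088 ] 0.06786241076169686 [ 0.39877342 -0.26253625] 0.07735345447079355
candle [0.454 0.093 0.08 ]
tin [ 0.612 -0.23   0.036]
coaster [0.539 0.399 0.01 ]
```

Emit:
{"name": "send_rows", "arguments": {
  "steps": [
    [[0,0.03,0.016,-0.01],[0,0.08,0.043,-0.03],[0,0.13,0.07,-0.05],[0,0.18,0.097,-0.07],[0,0.23,0.124,-0.09],[0,0.28,0.151,-0.11],[0,0.325,0.175,-0.125],[0,0.345,0.186,-0.13]]
  ],
  "grip_force": 30
}}

```text
schema error: expected 5 numbers
```

Emit:
{"name": "send_rows", "arguments": {
  "steps": [
    [[0,0.03,0.016,-0.01,0],[0,0.08,0.043,-0.03,0],[0,0.13,0.07,-0.05,0],[0,0.18,0.097,-0.07,0],[0,0.23,0.124,-0.09,0],[0,0.28,0.151,-0.11,0],[0,0.325,0.175,-0.125,0],[0,0.345,0.186,-0.13,0]]
  ],
  "grip_force": 30
}}

```text
t: 1.1
tcp_pos: [0.5531, -0.4012, 0.0994]
tool_rot: [0.408, 0.578, -0.408, 0.576]
force: [0.1, 0.8, -0.6]
finger_gap: 1.001
```

```bash
cat > look.py <<'E'
import sys
from h import *
from scipy.spatial.transform import Rotation as R
s=manip.sense();print(s['t'],s['tcp_pos'].round(4),'gap',s['finger_gap'],'F',np.round(s['force'],1));print(R.from_quat(s['tool_rot']).as_matrix().round(3))
for n in sys.argv[2:]:
    cv2.imwrite(f"pics/{n}{sys.argv[1]}.png",manip.snapshot(n)[:,:,::-1])
E
python3 look.py 1 wrist
```

```text
1.1 [ 0.5531 -0.4012  0.0994] gap 1.0009024027213043 F [ 0.1  0.8 -0.6]
[[-0.002  0.943  0.333]
 [ 0.002  0.333 -0.943]
 [-1.    -0.001 -0.003]]
```

View pics/wrist1.png

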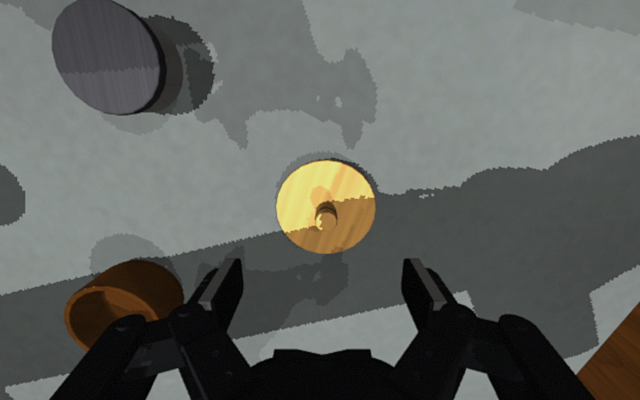

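The wrist view shows the large lid at about (326,207), its knob at about (326,215), between the fingertips; the tin is at upper left and the large pot at lower left. I'll check the lid's position with a wrist fit.

```bash
python3 - <<'E'
from h import *
im=cv2.imread('pics/wrist1.png')[:,:,::-1].copy();c=cam('wrist')
print(fit(c,im,'lid_l',.552,-.403), proj(c,[[.552,-.403,.04],[.552,-.403,.012]]))
print(fit(c,im,'pot_l',.3995,-.2625))
E
```

```text
(array([ 0.55573804, -0.40274175]), np.float64(0.023465496112237996)) [[324.65079035 226.13669867]
 [324.38894688 213.37594818]]
(array([ 0.42413733, -0.23513132]), np.float64(0.5362462425195113))
```

Emit:
{"name": "send_rows", "arguments": {
  "steps": [
    [[0,0.001,-0.0015,-0.04,0],[0,0.001,-0.0015,-0.07,0],[0,0.001,-0.0015,-0.081,0],[0,0.001,-0.0015,-0.081,0]]
  ]
}}

```text
t: 1.65
tcp_pos: [0.5517, -0.4059, 0.0201]
tool_rot: [0.409, 0.577, -0.409, 0.576]
force: [-0.2, 0.1, -0.4]
finger_gap: 1.006
```

```bash
python3 look.py 2 wrist
```

```text
1.65 [ 0.5517 -0.4059  0.0201] gap 1.0059877052025674 F [-0.2  0.1 -0.4]
[[-0.001  0.944  0.329]
 [ 0.001  0.329 -0.944]
 [-1.    -0.001 -0.001]]
```

View pics/wrist2.png

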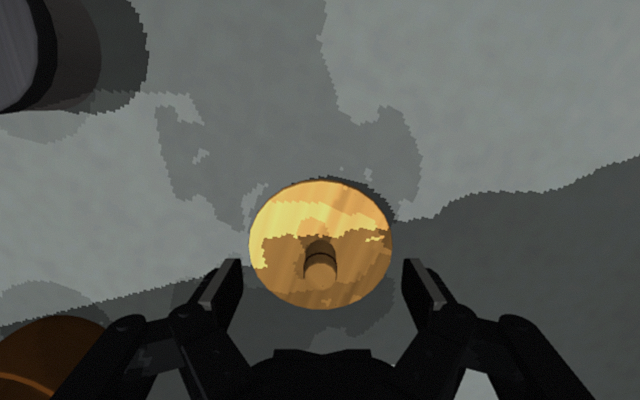

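The view shows the large lid ahead of the fingers, with the knob top at about (320,275).

```bash
python3 - <<'E'
from h import *
im=cv2.imread('pics/wrist2.png')[:,:,::-1].copy();c=cam('wrist')
print(fit(c,im,'lid_l',.552,-.403), proj(c,[[.552,-.403,.04],[.5555,-.4025,.04]]))
s=manip.sense();print(proj(c,[s['tcp_pos']]))
E
```

```text
(array([ 0.55410215, -0.40396231]), np.float64(0.02065177861796907)) [[316.69412384 279.78692288]
 [317.98605361 273.96306825]]
[[322.93626626 261.83320046]]
```

Emit:
{"name": "send_rows", "arguments": {
  "steps": [
    [[0,0.001,0.0015,-0.0045,0],[0.5,0.001,0.0015,-0.0045,0],[1,0.001,0.0015,-0.0045,0],[1,0.001,0.0015,-0.0045,0],[1,0.001,0.0015,-0.0045,0],[1,0.001,0.0015,-0.0045,0],[1,0.001,0.0015,-0.0045,0]]
  ],
  "grip_force": 30
}}

```text
t: 2.58
tcp_pos: [0.5537, -0.404, 0.0161]
tool_rot: [0.409, 0.577, -0.409, 0.577]
force: [0.6, -0.6, 2.2]
finger_gap: 0.198
```

```bash
python3 look.py 3 wrist
```

```text
2.575 [ 0.5537 -0.404   0.0161] gap 0.19813340114855268 F [ 0.6 -0.6  2.2]
[[ 0.     0.944  0.331]
 [-0.     0.331 -0.944]
 [-1.     0.     0.   ]]
```

View pics/wrist3.png

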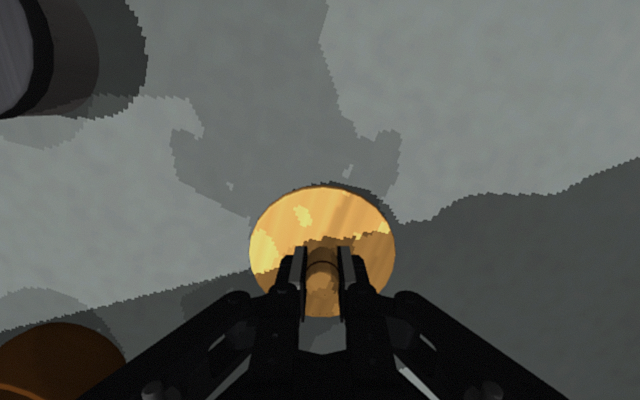

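Grip confirmed: the pads are on the knob at (322,270) and the gap is about 17 mm. Next I'll lift and carry it to the large pot.

Emit:
{"name": "send_rows", "arguments": {
  "steps": [
    [[1,0,0,0.02,0],[1,0,0,0.06,0],[1,-0.02,0.02,0.095,0],[1,-0.055,0.05,0.105,0],[1,-0.095,0.087,0.105,0],[1,-0.13,0.119,0.105,0],[1,-0.15,0.137,0.105,0],[1,-0.1545,0.1415,0.105,0]]
  ]
}}

```text
t: 3.62
tcp_pos: [0.398, -0.2611, 0.1217]
tool_rot: [0.409, 0.577, -0.409, 0.577]
force: [0.8, 0.1, -0.2]
finger_gap: 0.198
```

```bash
python3 look.py 4 wrist scene top; python3 - <<'E'
from h import *
im=cv2.imread('pics/wrist4.png')[:,:,::-1].copy();c=cam('wrist')
s=manip.sense()
print(proj(c,[[.3995,-.2625,.048]]), fit(c,im,'lid_l',.3995,-.2625,dz=.105))
E
```

```text
3.625 [ 0.398  -0.2611  0.1217] gap 0.19763182573753785 F [ 0.8  0.1 -0.2]
[[-0.     0.944  0.331]
 [ 0.     0.331 -0.944]
 [-1.    -0.    -0.001]]
[[320.48318841 216.04989826]] (array([ 0.40231126, -0.26270706]), np.float64(0.31847491224653857))
```

View pics/wrist4.png

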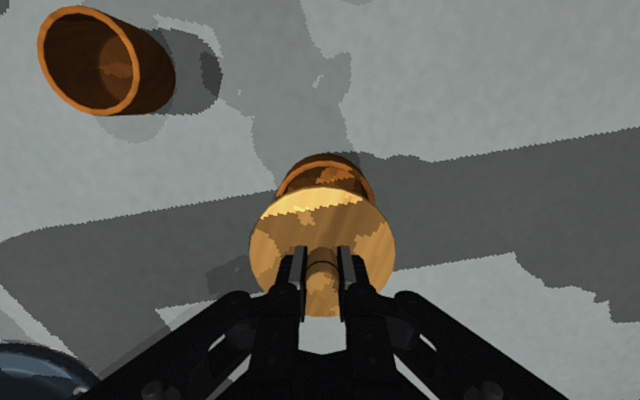

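View pics/scene4.png

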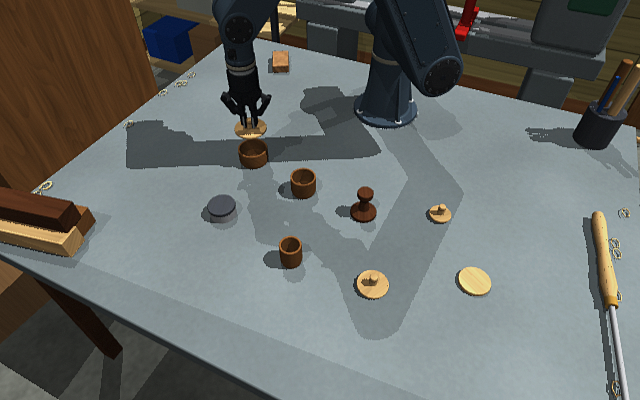

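The lid is held level over the large pot; the rim shows behind it at u of about 278-374, v of about 154. I'll let the arm settle, then compare the rim with its predicted position.

Emit:
{"name": "send_rows", "arguments": {
  "steps": [
    [[1,0,0,0,0],[1,0,0,0,0]]
  ]
}}

```text
t: 4.03
tcp_pos: [0.3998, -0.2632, 0.1207]
tool_rot: [0.409, 0.576, -0.409, 0.577]
force: [0.8, 0.2, 0.2]
finger_gap: 0.201
```

```bash
cat > ov.py <<'E'
import sys
from h import *
# name pot x y r z : overlay predicted rim on wrist pic
tag,x,y,r,z=sys.argv[1],*map(float,sys.argv[2:6])
s=manip.sense();print(s['tcp_pos'].round(4))
c=cam('wrist');im=manip.snapshot('wrist')[:,:,::-1].copy()
big=cv2.resize(im,None,fx=1,fy=1)
P=np.array([[x+r*np.cos(t),y+r*np.sin(t),z] for t in th])
cv2.polylines(big,[np.round(proj(c,P)).astype(int)],True,(0,255,0),1)
P[:,2]=0
cv2.polylines(big,[np.round(proj(c,P)).astype(int)],True,(255,255,0),1)
b=big[60:360,140:500];cv2.imwrite(f'pics/ov{tag}.png',cv2.resize(b,None,fx=2,fy=2,interpolation=cv2.INTER_NEAREST))
E
python3 ov.py a .3995 -.2625 .042 .048
```

```text
[ 0.3998 -0.2632  0.1207]
```

View pics/ova.png

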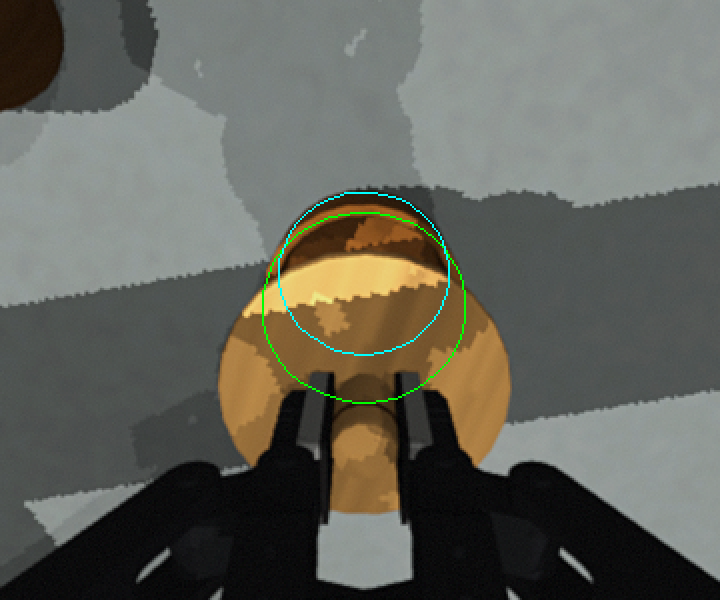

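Emit:
{"name": "send_rows", "arguments": {
  "steps": [
    [[1,0.0015,0.0005,-0.02,0],[1,0.0015,0.0005,-0.045,0],[1,0.0015,0.0005,-0.055,0],[1,0.0015,0.0005,-0.058,0],[1,0.0015,0.0005,-0.06,0],[1,0.0015,0.0005,-0.0615,0],[1,0.0015,0.0005,-0.0615,0]]
  ]
}}

```text
t: 4.95
tcp_pos: [0.4007, -0.262, 0.0597]
tool_rot: [0.409, 0.576, -0.409, 0.577]
force: [0.3, -0.2, -0.0]
finger_gap: 0.199
```

```bash
python3 look.py 5 wrist scene
```

```text
4.95 [ 0.4007 -0.262   0.0597] gap 0.19899420377734675 F [ 0.3 -0.2 -0. ]
[[ 0.001  0.944  0.33 ]
 [-0.001  0.33  -0.944]
 [-1.     0.     0.001]]
```

View pics/wrist5.png

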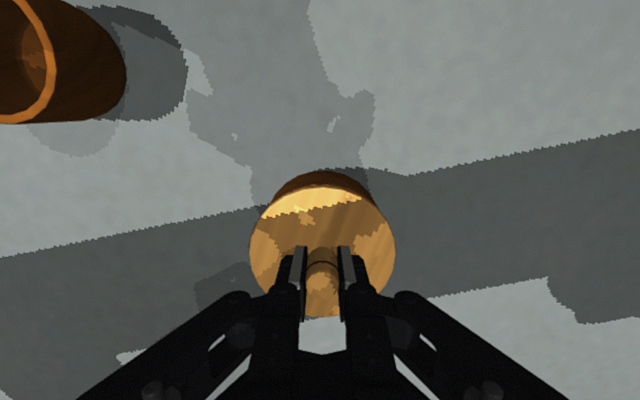

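View pics/scene5.png

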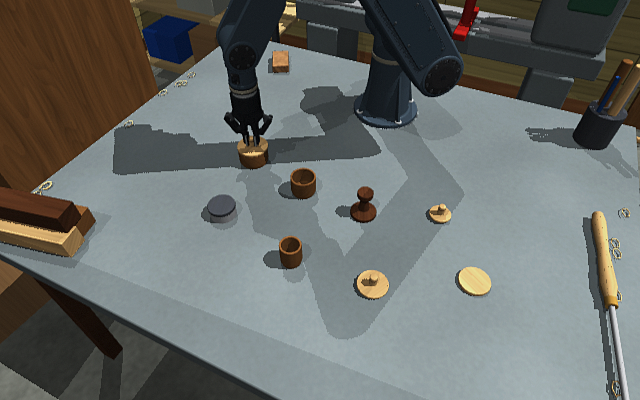

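The views show the lid centred on the pot; the pot's dark wall shows evenly behind it at u of about 265-375. No contact force yet, so I'll go down slightly, release and retreat.

Emit:
{"name": "send_rows", "arguments": {
  "steps": [
    [[1,0,0,-0.0015,0],[1,0,0,-0.002,0],[0.6,0,0,-0.002,0],[0.4,0,0,-0.002,0],[0.3,0,0,-0.002,0],[0.2,0,0,0.01,0],[0.1,0,0,0.04,0],[0,0,0,0.065,0]]
  ]
}}

```text
t: 6.05
tcp_pos: [0.4006, -0.2619, 0.1256]
tool_rot: [0.409, 0.577, -0.409, 0.577]
force: [-0.2, -0.3, 0.2]
finger_gap: 1.002
```

```bash
python3 look.py 6 wrist scene
```

```text
6.05 [ 0.4006 -0.2619  0.1256] gap 1.001784150347526 F [-0.2 -0.3  0.2]
[[ 0.     0.944  0.331]
 [-0.     0.331 -0.944]
 [-1.     0.     0.   ]]
```

View pics/wrist6.png

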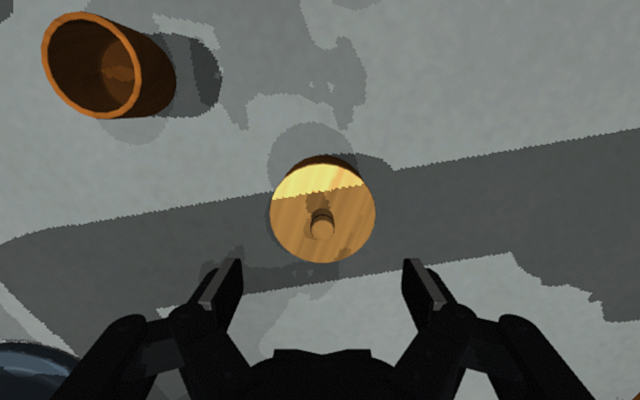

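View pics/scene6.png

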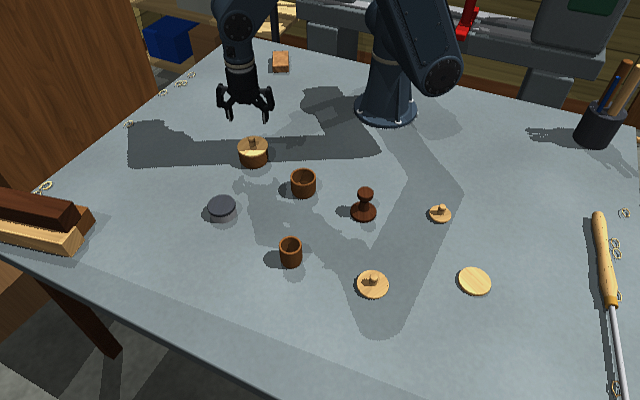

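The large lid sits flat and centred at (323,208) in the wrist view. Next is the medium lid.

Emit:
{"name": "send_rows", "arguments": {
  "steps": [
    [[0,0.015,0.028,0.01,0],[0,0.04,0.074,0.02,0],[0,0.067,0.125,0.02,0],[0,0.094,0.175,0.02,0],[0,0.121,0.225,0.02,0],[0,0.148,0.275,0.02,0],[0,0.175,0.325,0.02,0],[0,0.2,0.37,0.01,0]]
  ]
}}

```text
t: 7.15
tcp_pos: [0.6015, 0.1102, 0.1343]
tool_rot: [0.409, 0.577, -0.409, 0.577]
force: [0.1, -0.9, 0.7]
finger_gap: 0.999
```

Emit:
{"name": "send_rows", "arguments": {
  "steps": [
    [[0,0.025,0.047,-0.01,0],[0,0.042,0.08,-0.02,0],[0,0.047,0.089,-0.034,0],[0,0.047,0.089,-0.034,0],[0,0.047,0.089,-0.034,0]]
  ]
}}

```text
t: 7.78
tcp_pos: [0.6468, 0.1957, 0.1]
tool_rot: [0.409, 0.577, -0.41, 0.576]
force: [0.4, 0.1, -0.1]
finger_gap: 1.0
```

```bash
python3 look.py 7 wrist; python3 - <<'E'
from h import *
im=cv2.imread('pics/wrist7.png')[:,:,::-1].copy();c=cam('wrist')
print(fit(c,im,'lid_m',.648,.197))
E
```

```text
7.775 [0.6468 0.1957 0.1   ] gap 1.0003483531886421 F [ 0.4  0.1 -0.1]
[[-0.002  0.944  0.329]
 [-0.001  0.329 -0.944]
 [-1.    -0.002  0.   ]]
(array([0.64978721, 0.19720908]), np.float64(0.05160626840369419))
```

View pics/wrist7.png

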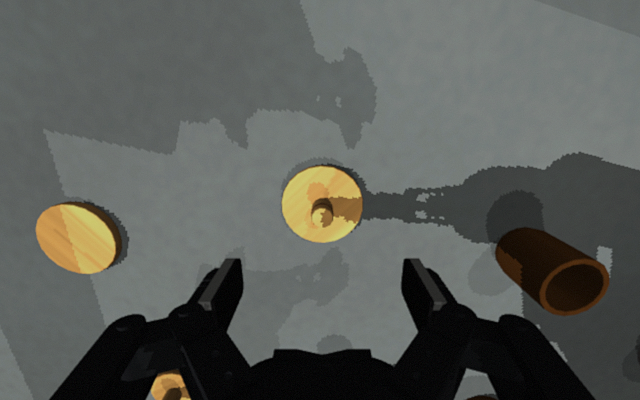

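The medium lid is centred at (322,204), with the coaster at left (78,238) and the small pot at right. I'll descend and grip.

Emit:
{"name": "send_rows", "arguments": {
  "steps": [
    [[0,0.001,0,-0.04,0],[0,0.001,0,-0.07,0],[0,0.001,0,-0.081,0],[0,0.001,0,-0.0845,0],[0,0.001,0,-0.0845,0],[0.5,0.001,0,-0.0845,0],[1,0.001,0,-0.0845,0],[1,0.001,0,-0.0845,0]]
  ]
}}

```text
t: 8.82
tcp_pos: [0.6487, 0.1973, 0.0163]
tool_rot: [0.409, 0.577, -0.409, 0.577]
force: [-0.7, -0.3, -0.1]
finger_gap: 0.38
```

Emit:
{"name": "send_rows", "arguments": {
  "steps": [
    [[1,0,0,0,0],[1,0,0,0,0],[1,0,0,0,0]]
  ]
}}

```text
t: 9.2
tcp_pos: [0.6488, 0.1973, 0.0161]
tool_rot: [0.409, 0.577, -0.409, 0.577]
force: [-0.0, 0.8, 3.4]
finger_gap: 0.198
```

```bash
python3 look.py 8 wrist
```

```text
9.2 [0.6488 0.1973 0.0161] gap 0.19757352821221202 F [-0.   0.8  3.4]
[[ 0.001  0.944  0.33 ]
 [ 0.     0.33  -0.944]
 [-1.     0.001 -0.   ]]
```

View pics/wrist8.png

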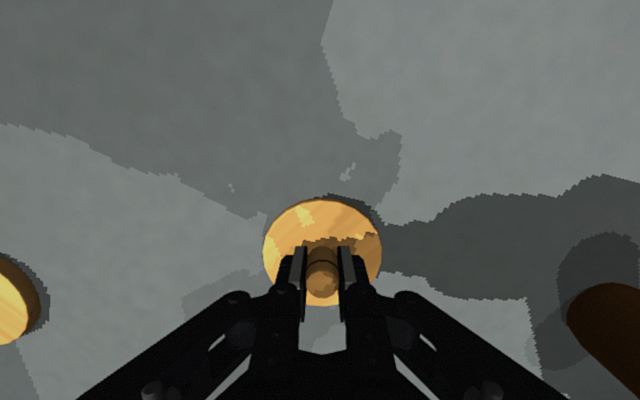

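The knob at (322,275) is gripped. I'll carry it to the medium pot.

Emit:
{"name": "send_rows", "arguments": {
  "steps": [
    [[1,0,0,0.03,0],[1,0,0,0.08,0],[1,-0.02,-0.027,0.115,0],[1,-0.048,-0.066,0.115,0],[1,-0.08,-0.11,0.115,0],[1,-0.113,-0.155,0.115,0],[1,-0.145,-0.199,0.115,0],[1,-0.175,-0.24,0.115,0]]
  ]
}}

```text
t: 10.25
tcp_pos: [0.4723, -0.0442, 0.1307]
tool_rot: [0.409, 0.577, -0.409, 0.577]
force: [0.1, -1.0, 0.3]
finger_gap: 0.202
```

Emit:
{"name": "send_rows", "arguments": {
  "steps": [
    [[1,-0.018,-0.025,0,0],[1,-0.023,-0.0315,-0.01,0],[1,-0.023,-0.0315,-0.01,0],[1,-0.023,-0.0315,-0.01,0]]
  ]
}}

```text
t: 10.75
tcp_pos: [0.4512, -0.0737, 0.1206]
tool_rot: [0.409, 0.577, -0.409, 0.577]
force: [0.4, 0.8, 0.1]
finger_gap: 0.198
```

```bash
python3 ov.py b .450 -.075 .034 .056
```

```text
[ 0.4512 -0.0737  0.1206]
```

View pics/ovb.png

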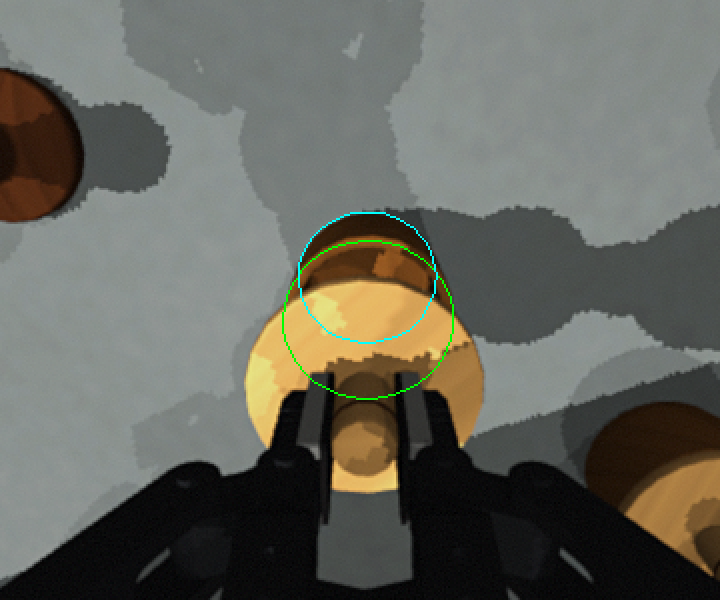

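The predicted rim (green) agrees with the image to about 1-2 px. Lowering.

Emit:
{"name": "send_rows", "arguments": {
  "steps": [
    [[1,0,0,-0.02,0],[1,0,0,-0.04,0],[1,0,0,-0.048,0],[1,0,0,-0.051,0],[1,0,0,-0.053,0],[1,0,0,-0.0545,0],[1,0,0,-0.0545,0]]
  ]
}}

```text
t: 11.68
tcp_pos: [0.451, -0.0744, 0.0671]
tool_rot: [0.409, 0.576, -0.409, 0.577]
force: [-0.6, 2.1, 4.1]
finger_gap: 0.201
```

Emit:
{"name": "send_rows", "arguments": {
  "steps": [
    [[1,0,0,-0.0005,0],[0.6,0,0,-0.0005,0],[0.4,0,0,-0.0005,0],[0.3,0,0,-0.0005,0],[0.2,0,0,0.01,0],[0.1,0,0,0.04,0],[0,0,0,0.07,0],[0,0,0,0.07,0]]
  ]
}}

```text
t: 12.68
tcp_pos: [0.4521, -0.0749, 0.1386]
tool_rot: [0.409, 0.575, -0.409, 0.579]
force: [-0.2, 0.2, 0.4]
finger_gap: 1.0
```

```bash
python3 look.py 9 wrist scene
```

```text
12.675 [ 0.4521 -0.0749  0.1386] gap 1.0004159064917073 F [-0.2  0.2  0.4]
[[ 0.005  0.944  0.331]
 [-0.002  0.331 -0.944]
 [-1.     0.004  0.004]]
```

View pics/wrist9.png

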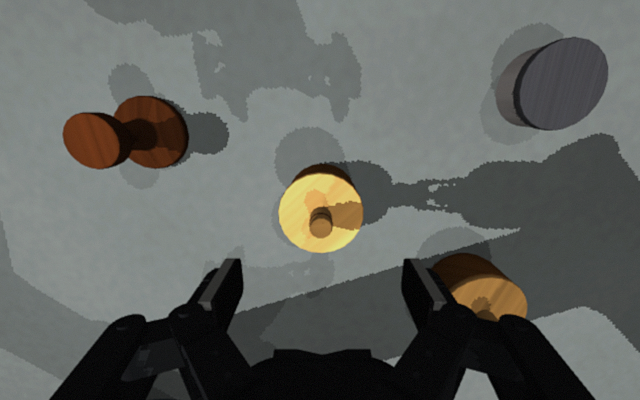

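View pics/scene9.png

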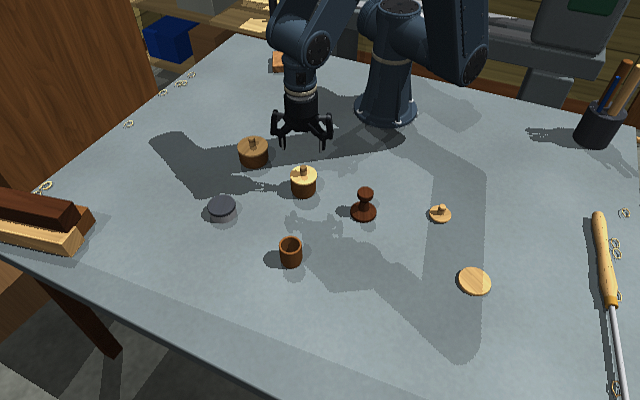

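Medium lid seated flat at (320,212). Next is the small lid, passing above the candlestick at z=0.136.

Emit:
{"name": "send_rows", "arguments": {
  "steps": [
    [[0,-0.005,0.025,0,0],[0,-0.014,0.07,0,0],[0,-0.024,0.125,0,0],[0,-0.035,0.18,0,0],[0,-0.046,0.235,0,0],[0,-0.056,0.29,-0.01,0],[0,-0.065,0.335,-0.025,0],[0,-0.0695,0.357,-0.036,0]]
  ]
}}

```text
t: 13.78
tcp_pos: [0.3793, 0.2844, 0.0986]
tool_rot: [0.408, 0.578, -0.409, 0.577]
force: [-0.0, -0.5, 0.3]
finger_gap: 1.0
```

Emit:
{"name": "send_rows", "arguments": {
  "steps": [
    [[0,0,0,0,0],[0,0,0,0,0]]
  ]
}}

```text
t: 14.02
tcp_pos: [0.3806, 0.282, 0.0997]
tool_rot: [0.409, 0.577, -0.41, 0.576]
force: [0.1, -0.4, -0.4]
finger_gap: 1.001
```

```bash
python3 look.py 10 wrist; python3 - <<'E'
from h import *
im=cv2.imread('pics/wrist10.png')[:,:,::-1].copy();c=cam('wrist')
print(fit(c,im,'lid_s',.3815,.2823),manip.sense()['q'])
E
```

```text
14.025 [0.3806 0.282  0.0997] gap 1.0008582982471879 F [ 0.1 -0.4 -0.4]
[[-0.002  0.944  0.33 ]
 [-0.001  0.33  -0.944]
 [-1.    -0.002  0.   ]]
(array([0.3827106 , 0.28130574]), np.float64(0.04339207192373783)) [ 4.00443417e-01  5.51507928e-01  1.92234988e+00 -3.05953825e-04
  6.68721973e-01  1.63561936e+00]
```

View pics/wrist10.png

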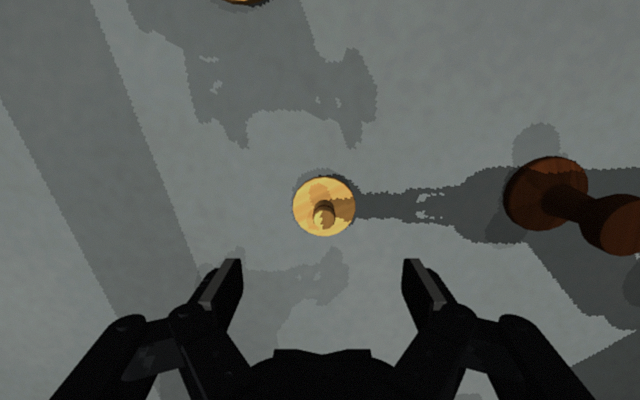

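The small lid is at (324,206), the candlestick well clear at right. I'll descend and grip.

Emit:
{"name": "send_rows", "arguments": {
  "steps": [
    [[0,0.0005,-0.0005,-0.04,0],[0,0.0005,-0.0005,-0.07,0],[0,0.0005,-0.0005,-0.081,0],[0,0.0005,-0.0005,-0.0845,0],[0,0.0005,-0.0005,-0.0845,0],[0.5,0.0005,-0.0005,-0.0845,0],[1,0.0005,-0.0005,-0.0845,0],[1,0.0005,-0.0005,-0.0845,0]]
  ]
}}

```text
t: 15.08
tcp_pos: [0.3817, 0.2823, 0.0162]
tool_rot: [0.409, 0.577, -0.409, 0.577]
force: [0.4, -0.5, -0.3]
finger_gap: 0.384
```

Emit:
{"name": "send_rows", "arguments": {
  "steps": [
    [[1,0,0,0,0],[1,0,0,0,0],[1,0,0,0,0]]
  ]
}}

```text
t: 15.45
tcp_pos: [0.3816, 0.2823, 0.0161]
tool_rot: [0.409, 0.577, -0.409, 0.577]
force: [0.4, -0.3, 4.9]
finger_gap: 0.196
```

```bash
python3 look.py 11 wrist
```

```text
15.45 [0.3816 0.2823 0.0161] gap 0.19640660814946678 F [ 0.4 -0.3  4.9]
[[ 0.     0.944  0.331]
 [ 0.     0.331 -0.944]
 [-1.     0.    -0.   ]]
```

View pics/wrist11.png

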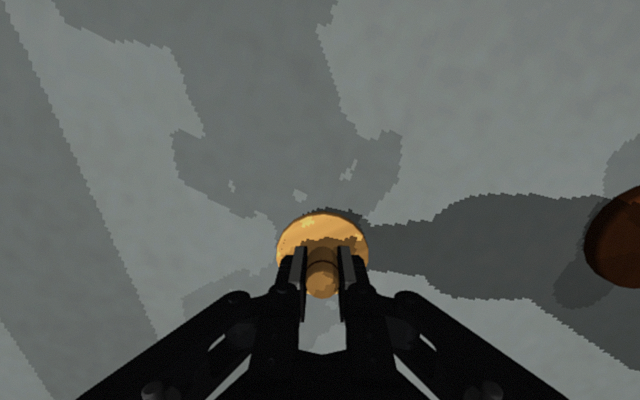

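The small lid's knob at (322,275) is gripped. I'll carry it to the small pot.

Emit:
{"name": "send_rows", "arguments": {
  "steps": [
    [[1,0,0,0.03,0],[1,0,0,0.085,0],[1,0.02,-0.02,0.12,0],[1,0.05,-0.0495,0.12,0],[1,0.09,-0.089,0.12,0],[1,0.13,-0.1285,0.12,0],[1,0.17,-0.168,0.12,0],[1,0.21,-0.2075,0.12,0]]
  ]
}}

```text
t: 16.5
tcp_pos: [0.5922, 0.0732, 0.1352]
tool_rot: [0.409, 0.577, -0.409, 0.576]
force: [-0.2, 0.2, 0.0]
finger_gap: 0.201
```

Emit:
{"name": "send_rows", "arguments": {
  "steps": [
    [[1,0.035,-0.0345,0,0],[1,0.06,-0.06,0,0],[1,0.0725,-0.072,0,0],[1,0.0735,-0.073,0,0],[1,0.0735,-0.073,0,0]]
  ]
}}

```text
t: 17.12
tcp_pos: [0.6636, 0.0029, 0.1354]
tool_rot: [0.409, 0.578, -0.409, 0.576]
force: [0.1, 1.1, -1.1]
finger_gap: 0.199
```

```bash
python3 ov.py c .665 .0015 .026 .064
```

```text
[0.6636 0.0029 0.1354]
```

View pics/ovc.png

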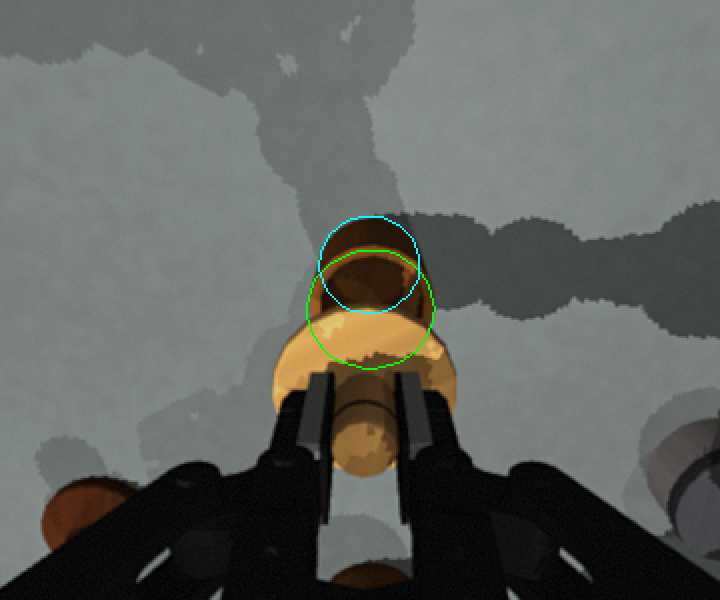

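The predicted rim matches to about 1 px. Lowering.

Emit:
{"name": "send_rows", "arguments": {
  "steps": [
    [[1,0,0,-0.02,0],[1,0,0,-0.045,0],[1,0,0,-0.054,0],[1,0,0,-0.058,0],[1,0,0,-0.06,0],[1,0,0,-0.0615,0],[1,0,0,-0.0615,0]]
  ]
}}

```text
t: 18.05
tcp_pos: [0.6656, 0.0016, 0.0752]
tool_rot: [0.409, 0.576, -0.409, 0.577]
force: [-0.3, -0.1, 1.8]
finger_gap: 0.201
```

```bash
python3 look.py 12 wrist
```

```text
18.05 [0.6656 0.0016 0.0752] gap 0.20103132950595248 F [-0.3 -0.1  1.8]
[[ 0.001  0.944  0.33 ]
 [-0.     0.33  -0.944]
 [-1.     0.001  0.001]]
```

View pics/wrist12.png

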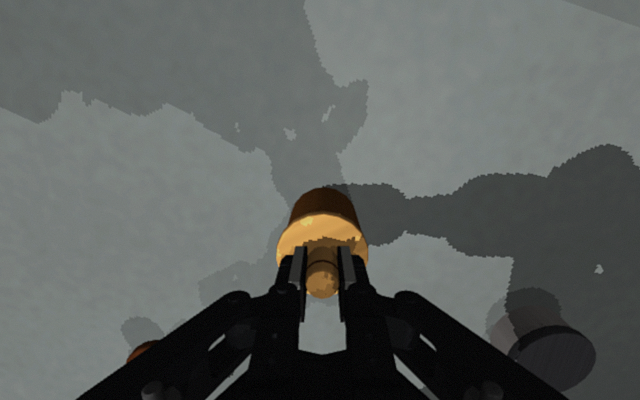

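The lid is on the pot, in light contact (1.8 N) and centred. I'll release it and back off.

Emit:
{"name": "send_rows", "arguments": {
  "steps": [
    [[1,0,0,-0.0005,0],[0.6,0,0,-0.0005,0],[0.4,0,0,-0.0005,0],[0.3,0,0,-0.0005,0],[0.2,0,0,0.01,0],[0.1,0,0,0.04,0],[0,0,0,0.07,0],[0,0,0,0.07,0]]
  ]
}}

```text
t: 19.1
tcp_pos: [0.6674, 0.0013, 0.1479]
tool_rot: [0.41, 0.574, -0.408, 0.579]
force: [0.3, -0.6, 0.2]
finger_gap: 1.001
```

```bash
python3 look.py 13 wrist
```

```text
19.1 [0.6674 0.0013 0.1479] gap 1.0010584826573679 F [ 0.3 -0.6  0.2]
[[ 0.007  0.944  0.331]
 [-0.001  0.331 -0.944]
 [-1.     0.006  0.003]]
```

Emit:
{"name": "send_rows", "arguments": {
  "steps": [
    [[0,0,0.03,0.05,0],[0,0,0.08,0.09,0],[0,0,0.13,0.11,0],[0,0,0.18,0.12,0],[0,-0.03,0.22,0.13,0],[0,-0.06,0.26,0.13,0],[0,-0.08,0.3,0.13,0],[0,-0.08,0.3,0.13,0]]
  ]
}}

```text
t: 20.15
tcp_pos: [0.5823, 0.3044, 0.2729]
tool_rot: [0.407, 0.579, -0.408, 0.577]
force: [0.4, -0.5, -0.4]
finger_gap: 0.998
```

```bash
python3 look.py 14 scene top; python3 - <<'E'
from h import *
CYL['LS']=[(.026,0,.064),(.028,.064,.071),(.009,.071,.099)]
CYL['LM']=[(.034,0,.056),(.036,.056,.063),(.009,.063,.091)]
CYL['LL']=[(.042,0,.048),(.044,.048,.055),(.009,.055,.083)]
CYL['ls']=CYL['LS'][1:];CYL['lm']=CYL['LM'][1:];CYL['ll']=CYL['LL'][1:]
for n in('top','scene'):
    im=cv2.imread(f'pics/{n}14.png')[:,:,::-1].copy();c=cam(n)
    for k,x,y in(('LS',.6655,.0015),('LM',.451,-.0745),('LL',.401,-.262)):
        print(n,k,*fit(c,im,k,x,y))
E
```

```text
20.15 [0.5823 0.3044 0.2729] gap 0.9977789807204827 F [ 0.4 -0.5 -0.4]
[[-0.003  0.942  0.335]
 [-0.     0.335 -0.942]
 [-1.    -0.003 -0.001]]
top LS [0.66481588 0.0025485 ] 0.1381018134953512
top LM [ 0.44969872 -0.07387678] 0.16021484501391317
top LL [ 0.39870925 -0.2618546 ] 0.07016613453108933
scene LS [0.66343111 0.00126755] 0.09774550596937806
scene LM [ 0.44781884 -0.07528208] 0.10570386119641965
scene LL [ 0.4006108  -0.26111262] 0.07832903030725932
```

View pics/wrist13.png

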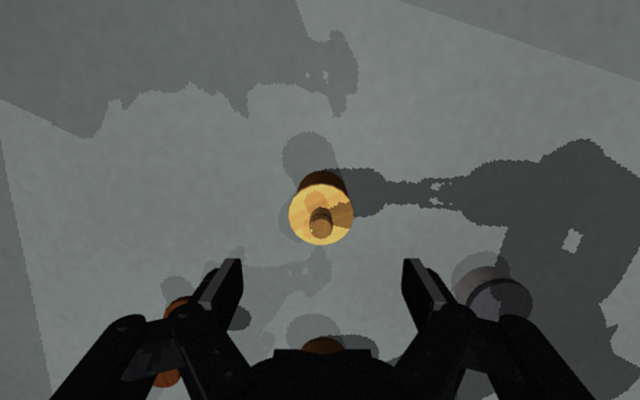

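View pics/scene14.png

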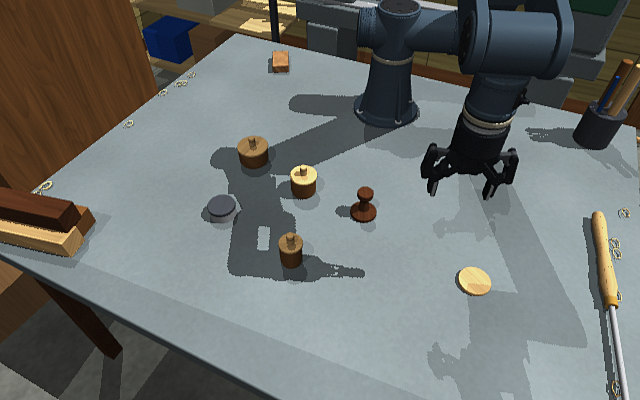

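View pics/top14.png

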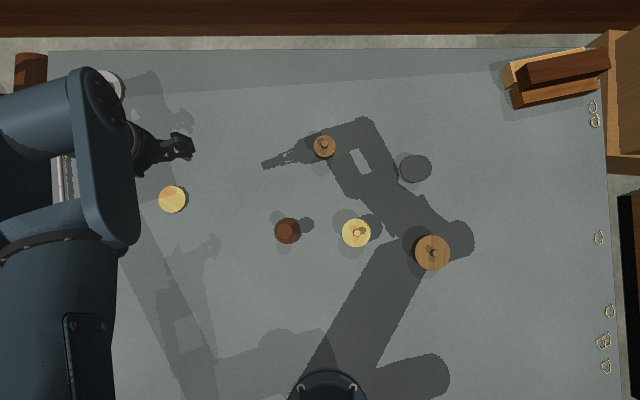

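All three are lidded: in the scene view at (253,150), (303,180) and (291,248). The bystanders are unmoved. I'll take one enlarged look for flatness.

```bash
python3 - <<'E'
import cv2
im=cv2.imread('pics/scene14.png')[120:280,190:390]
cv2.imwrite('pics/zoom14.png',cv2.resize(im,None,fx=3.7,fy=3.7,interpolation=cv2.INTER_CUBIC))
E
```

View pics/zoom14.png

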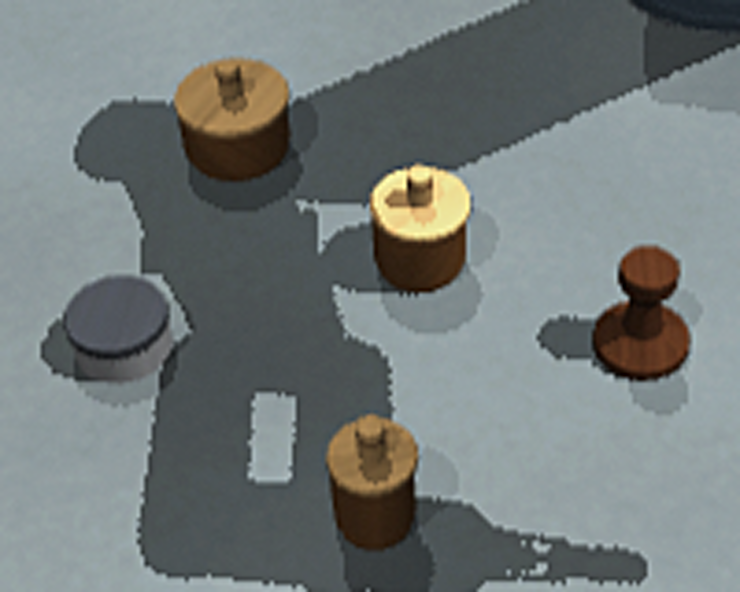

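All three lids lie flat with even overhang; the large one is off centre by about 2 mm at most.

```bash
python3 -c "
from station import manip
print(manip.sign_off())"
```

```text
the job is handed in; nothing more can be done
None
```

All three lids are on their own pots, and I handed the job in after about 20 s of the 90 s. I gripped each lid by its knob at 30 N, carried it over its pot, lowered it onto or just above the rim and let go. There were no drops, and the highest force I read was about 5 N.

**Last checks:**
- **Fit:** in the final scene picture all three lids lie flat and centred. The large one looks off by about 2 mm, against the 11 mm allowed.
- **Upright:** the pots stand upright where I first found them. Outline fits from the two fixed cameras agree to within 3 mm.
- **Bystanders:** the coaster, the candlestick and the wax tin look unmoved in the top view. I checked these by eye only.
- **Robot:** the arm is clear of everything, with the gripper open.

**Disagreements:**
- **Large lid and pot:** the wrist camera put both about 3–4 mm off from the fixed cameras, so I placed the lid between the two readings.
- **Outline fits:** the top-view fits for the small and medium pots were poor, with 14–16 % of the outline not matching. I put this down to shadows.
- **Lid height and tilt:** I judged these from the pictures and the height at release, and did not measure them directly.

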